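# Open the board vise and lift out the finished amplifier board

## Task

Slide the vise's jaw fully open by its black knob, then take the finished circuit board in the vise by its finned heat sink and lift it straight up, until it is about 15 cm above where it sat. Finish while holding it there, still, level and right above the vise: do not put it down or let go. Leave the jaw open, never let the board tip over, and do not shift the loose parts standing around the vise.

Things in the scene. Friction and masses are not known exactly. Their poses are not given: they have to be found in the camera images.
- vise: Board vise bolted down, grey base 140 (x) by 250 (y -85 to 165) mm, dark steel jaws. Origin on the bench under the board's place; x along the jaws, y from the fixed jaw (y -75 to -46, top z 39, no lip) to the sliding jaw, z up. Fixed ledges carry the board, underside at z 30, also when the jaw is open. Loose things up to 50 mm tall stand 85 mm or more from its y axis.
- jaw (a joint): Slide of the jaw along the vise's +y, m: 0 closed (starts 0 to 0.008), 0.05 fully open at its stop; stays where left, friction about 3 N. At 0: wall 110 mm wide, y 46 to 68 mm, top z 39; a lip (z 35 to 39) reaches over the board's edge to y 31 and blocks lifting; behind it a carriage to y 102, top z 30, with the knob.
- jaw_knob (a point): Centre of the top of the upright round black knob on the sliding jaw: 18 mm in diameter, from z 30 to this point at z 86 mm; moves with the jaw, at joint 0 lies at x 0, y 85 mm in the vise's frame. Pinch it from above and draw it, or push it, along the vise's +y.
- board: Green circuit board 130 (x) by 90 (y) by 3 mm, 0.18 to 0.32 kg; in its middle an aluminium finned heat sink 60 (x) by 36 (y) mm, z 3 to 45, near the centre of mass: grip it across y. Taller parts (to z 31) only at |x| over 40; beside the sink in y only flat parts (to z 5). Origin: centre of the underside, z up; axes parallel to the vise's, up to 12 mm off along x.
- spare_sink: Bystander: loose finned heat sink like the one on the board, 60 x 36 x 42 mm, near the vise. Origin under its centre.
- parts_tray: Bystander: black open parts tray 70 x 90 x 28 mm near the vise. Origin under its centre.
- capacitor: Bystander: upright black cylinder 32 mm in diameter, 45 mm tall, near the vise. Origin under its centre.
- coil: Bystander: copper ring 48 mm in diameter, 18 mm tall, lying flat near the vise. Origin under its centre.
Things that resemble listed ones, but are neither listed nor needed, are in the scene too. Leave any blue look-alike of the board alone.

How it is judged:
On the way, in this order (a step that is already met when the one before it is completed fails the run):
1. the jaw is slid fully open (more than 40 of 50 mm) while the board still sits in the vise (value of joint jaw above 0.04 m and z of board in the frame of vise below 0.04 m), for 0.2 s.
2. the board is lifted clear of the vise in the fingers (z of board in the frame of vise above 0.06 m and contact force between board and the fingers above 1 N and contact force between board and vise below 0.05 N and contact force between board and spare_sink below 0.05 N and contact force between board and parts_tray below 0.05 N and contact force between board and capacitor below 0.05 N and contact force between board and coil below 0.05 N), for 0.2 s.
At the end, for the whole second after the job is handed in: The fingers alone hold the board, touching nothing else: underside 100 to 210 mm above where it sat (130 to 240 mm above the bench), middle within 60 mm of the vise's origin seen from above, level within 0.10 rad, slower than 20 mm/s and 0.15 rad/s; jaw open more than 40 mm (z of board in the frame of vise between 0.13 and 0.24 m and horizontal distance between board and vise below 0.06 m and angle between board's own z axis and vertical below 0.1 rad and linear speed of board below 0.02 m/s and angular speed of board below 0.15 rad/s and contact force between board and the fingers above 1 N and value of joint jaw above 0.04 m and contact force between board and vise below 0.05 N and contact force between board and spare_sink below 0.05 N and contact force between board and parts_tray below 0.05 N and contact force between board and capacitor below 0.05 N and contact force between board and coil below 0.05 N); the arm keeps its last pose, push and grip.
It fails at once if the board tips more than 0.4 rad (23 degrees) (angle between board's own z axis and vertical above 0.4 rad).
It fails at once if one of the four loose parts around the vise is shifted more than 30 mm (distance of any of spare_sink, parts_tray, capacitor, coil from where it was at the start of the episode above 0.03 m).
It also fails if it takes over 48 s, if anything falls off the work surface, if the arm or the gripper's body presses on something with over 40 N, if the wrist force passes 120 N, or if a joint passes its speed limit or range.

## Robot

A 6-joint arm with a two-finger parallel gripper is mounted at the origin on the work surface. World frame = base frame: x ahead of the robot, y to its left, z up, the work surface at z = 0. Lengths are in m, angles in rad, forces in N, time in s.
With the tool pointing down it reaches from about 0.275 to 0.875 m from the base axis. Payload 12.5 kg.
Tool frame: the origin (TCP) lies on the centre line of the jaws, within the pads' length; the fingertips stand 14 mm ahead of it and the grasp point (between the pads) lies 5 mm behind it; z points along the fingers, y is the direction in which the jaws open and shut (so a half turn about z gives the same grasp; the last joint's range is limited). The gripper opens to 85 mm and grips with 20 to 120 N. Pads are 22 mm wide; open, the fingers measure 114 mm over their backs; the gripper's body (76 mm by 85 mm) begins 54 mm behind the grasp point. The pads swing forward as they close: fully open they stand 13 mm farther back than shut.
Start: joints at [-1.262, 0.351, 1.652, -0, 1.139, -0.085], TCP at [0.211, -0.508, 0.209] pointing down, gripper open.
Joint ranges: [-2.75, 2.75], [-0.79, 2.1], [0.01, 2.65], [-1.57, 4.71], [0.07, 3.14], [-2.87, 2.87]. Speed limits (rad/s): [2.22, 2.22, 2.79, 3.14, 3.14, 3.14].

## Interface

Orientations are given as a rotation vector (axis times angle).
In Python, from rig import arm gives the robot as it stands. The module is installed in compiled form; this text tells all that it offers.
- The arm moves only by the tool jog_arm, never from a script. Its argument "motion" is a list of rows, each an object of numbers: "tx", "ty", "tz": the shift along the tool's x, y, z in mm; "roll": the turn about the tool's z in rad; "claw": the closure, from 0 (fully open) to 1 (shut). In form: [{"tx": .., "ty": .., "tz": .., "roll": .., "claw": ..}, ...]. A call has 1 to 20 rows; each row is the pose to reach, as a shift and turn from the pose measured when the call began, along the tool's axes at that moment; what a row does not reach only later rows make up. A row lasts 1/12 s, in which the tool goes at most 41.7 mm and 7.16 degrees, less where a joint would pass 70% of its speed; a pose out of reach is approached as far as the arm can. A call with a gripper value outside its range is refused whole. The fingers move at their own pace and stop on an object; the grip force is fixed at half the most. Time passes only in rows, so rows that repeat a pose let the fingers close. It gives the time, the measured TCP pose, the force and the opening at its end, in the units of the state.
- arm.read_state(): the state, without advancing time (a new reading comes with each control period).
- arm.camera(name): name is "side" or "top" or "wrist"; returns (picture, depth): 420x560x3 uint8, red, green, blue; 420x560 float32, m along the optical axis (not along the pixel's ray), 0 where there is no reading.
- arm.get_calibration(name): a dict with "mtx" (3x3 intrinsics, pixels), "R" (3x3) and "t" (3): a world point X has camera coordinates R X + t. Camera axes: x right, y down, z forward; pixel columns grow to the right and rows downward; lengths in m; the calibration is good to about 2 mm. The wrist camera is an equidistant fisheye: a pixel r from the principal point sees the ray r / f radians off the axis. A picture is of the moment at which its call begins: read the wrist's pose just before it. get_calibration takes no time and is no camera call; for the wrist camera it gives the pose at the moment of the call.
- arm.sign_off(): hands the job in, once; it reports no verdict.
The state is a dict: "time_s": time; "q": joint angles; "joint_vel": joint speeds; "tau": joint torques, N m; "ee_pos": TCP position; "tool_rot": TCP orientation; "wrist_force": force on the tool from outside, world axes, zero at the start; "torque": the same for the moment, N m; "finger_gap": opening from 0.0 (shut) to 1.0 (fully open).
Only numpy, scipy, OpenCV 4.12 (cv2) and the standard library are available. Lean on these libraries where they do the work, as an engineer would, in place of code of your own. Each camera call takes 0.05 s, during which the arm holds its last target. There are 200 camera calls.

## Working session

There is one attempt and no reset: what is moved stays moved. The work goes in short steps, Python scripts to look and compute and a tool call to move; the robot and the scene stay as the last step left them, time stands still between calls to the robot, and variables do not carry over. Pictures are saved under pics/ and viewed, about 8 in all and at most 12, crops included, and the job is handed in when it is done.

Besides the shell and the picture viewer there is one more tool, called after ">>>" as a command line: name --argument value ..., lists and objects as JSON in quotes. jog_arm: Moves the arm, as the interface text tells. Its arguments: {"type":"object","properties":{"motion":{"type":"array"}},"required":["motion"]}

```bash
mkdir -p pics; cat > h.py <<'E'
import numpy as np, cv2
from scipy.spatial.transform import Rotation as Ro
from rig import arm
def grab(n):
    c=arm.get_calibration(n); p,d=arm.camera(n); np.savez(f'{n}.npz',p=p,d=d,**{k:np.array(c[k]) for k in('mtx','R','t')}); return p,d,c
def cloud(d,c):
    K=np.array(c['mtx']);v,u=np.indices(d.shape)
    P=np.stack([(u-K[0,2])/K[0,0]*d,(v-K[1,2])/K[1,1]*d,d],-1)
    return (P-np.array(c['t']))@np.array(c['R'])
E
python3 - <<'E'
from h import *
s=arm.read_state();print(s)
ims=[]
for n in('top','side'):
    p,d,c=grab(n);print(n,np.round(c['mtx'],1).tolist(),np.round(c['R'],3).tolist(),np.round(c['t'],3))
    cv2.imwrite(f'pics/{n}0.png',p[:,:,::-1])
E
```

```text
{'time_s': 0.0, 'q': array([-1.26159168e+00,  3.51264652e-01,  1.65245130e+00, -1.21720512e-05,
        1.13910686e+00, -8.46285389e-02]), 'joint_vel': array([ 0.00035514,  0.00012318,  0.00022108, -0.00027993, -0.00205466,
        0.0004504 ]), 'tau': array([-1.88568647e-04, -5.06101978e+01, -2.91406167e+01, -1.03921207e-04,
        4.52039487e-03, -1.10821662e-05]), 'ee_pos': array([ 0.21094393, -0.50753442,  0.20833254]), 'tool_rot': array([-3.07968065e+00, -6.14410381e-01,  2.33681112e-04]), 'wrist_force': array([-0.24379218,  0.40666846, -0.120668  ]), 'torque': array([-0.00354731,  0.00582656, -0.01673298]), 'finger_gap': 1.0014935888610026}
top [[545.4, 0.0, 284.4], [0.0, 545.4, 218.8], [0.0, 0.0, 1.0]] [[0.079, -0.997, 0.006], [-0.972, -0.079, -0.221], [0.221, 0.012, -0.975]] [-0.025  0.528  1.291]
side [[474.7, 0.0, 274.2], [0.0, 474.7, 207.3], [0.0, 0.0, 1.0]] [[-0.914, -0.405, 0.003], [-0.312, 0.701, -0.641], [0.257, -0.587, -0.767]] [0.489 0.187 0.843]
```

View pics/top0.png

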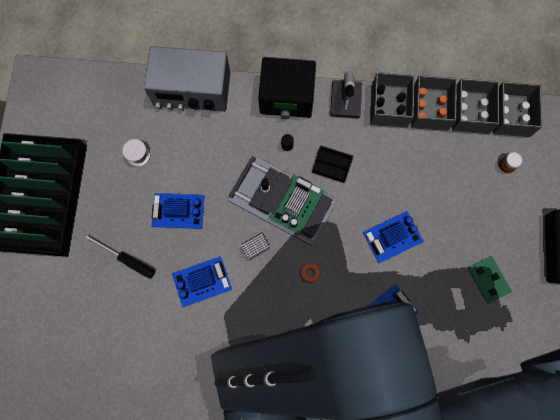

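View pics/side0.png

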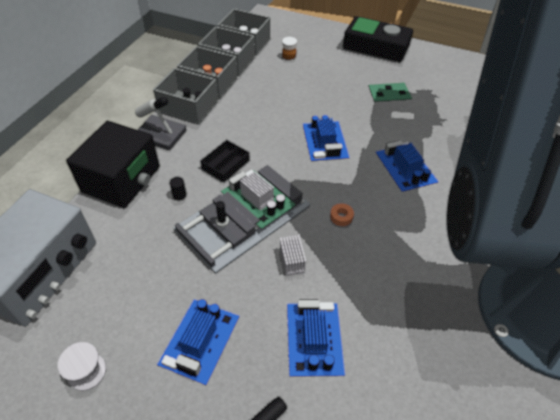

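The vise is at about (283,200) in the top view, with the knob at (265,185) and the green board with its sink at (298,202). Possible mix-ups:
- **Blue look-alikes:** (178,210), (202,281), (393,237), (390,300).
- **Small green board:** (490,280).
- **Boards in the rack:** (35,190).
- **Spare sink:** (255,245).
- **Knob look-alike:** the capacitor at (287,142).

I choose the green board in the grey vise.

```bash
python3 - <<'E'
from h import *
z=np.load('top.npz');p=z['p'];d=z['d'];W=cloud(d,z)
v,u=np.indices(d.shape)
box=(u>220)&(u<345)&(v>145)&(v<250)
hsv=cv2.cvtColor(p,cv2.COLOR_RGB2HSV)
g=box&(hsv[...,0]>50)&(hsv[...,0]<90)&(hsv[...,1]>90)&(W[...,2]>.02)&(W[...,2]<.045)
r=cv2.minAreaRect(W[g][:,:2].astype(np.float32)*1000);print('green',g.sum(),r,W[g][:,2].mean())
s=box&(W[...,2]>.066)&(W[...,2]<.084)&(u>278)
r=cv2.minAreaRect(W[s][:,:2].astype(np.float32)*1000);print('sink',s.sum(),r,W[s].mean(0))
k=(abs(u-265)<9)&(abs(v-185)<12)&(W[...,2]>.07)
print('knob',k.sum(),W[k].mean(0),W[k].max(0),W[k].min(0))
b=box&(W[...,2]>.008)&(W[...,2]<.05)
n,l,st,_=cv2.connectedComponentsWithStats(b.astype(np.uint8));i=l[200,283] or 1+st[1:,4].argmax()
r=cv2.minAreaRect(W[l==i][:,:2].astype(np.float32)*1000);print('vise',r)
for n,(a,c) in dict(spare=(255,245),tray=(333,164),cap=(287,140),coil=(302,271)).items():print(n,W[c,a])
cv2.imwrite('pics/crop.png',cv2.resize(p[135:265,210:360,::-1],None,fx=5,fy=4.6))
E
```

```text
green 836 ((610.9801025390625, -15.927993774414062), (115.61911010742188, 217.2414093017578), 80.58642578125) 0.033325828209901404
sink 235 ((566.3617553710938, -6.0929412841796875), (38.385337829589844, 81.97659301757812), 68.09797668457031) [ 0.57470748 -0.00963455  0.07399461]
knob 50 [0.58835723 0.06922123 0.16136264] [0.6206715  0.0819244  1.37622291] [0.2304441  0.00148037 0.07002577]
vise ((591.8486328125, 29.353668212890625), (255.03585815429688, 140.40640258789062), 65.67356872558594)
spare [0.46012129 0.08486141 0.03986412]
tray [ 0.69661872 -0.09792967  0.01064419]
cap [0.74062528 0.02714891 0.04405036]
coil [ 0.40702793 -0.03669777  0.02285285]
```

View pics/crop.png

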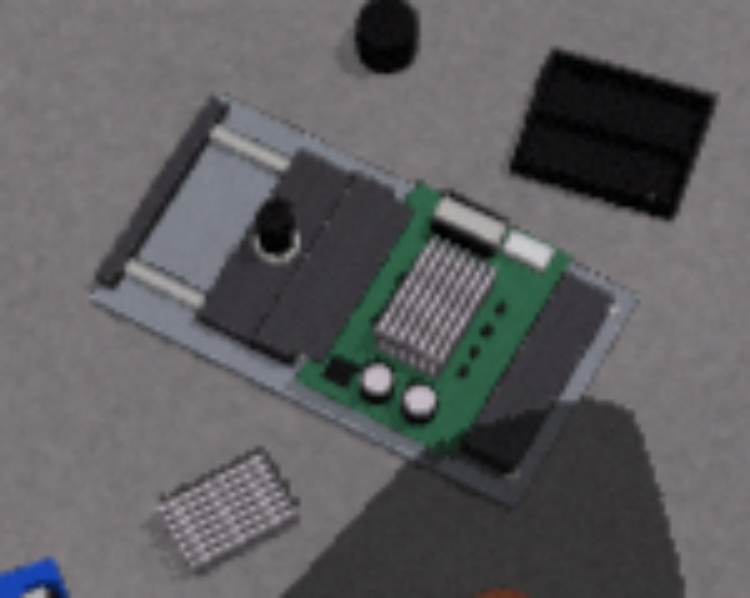

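The crop confirms the choice: green board with the finned sink, jaw lip over its edge, black knob at the left with a light ring at its foot. The vise fits at 255 x 140 mm, as described. Next I need the knob, the sink and the tool shifts.

```bash
cat >> h.py <<'E'
def big(m):
    n,l,st,c=cv2.connectedComponentsWithStats(m.astype(np.uint8));return l==1+st[1:,4].argmax()
def rect(P):
    (c,(w,h),a)=cv2.minAreaRect(P[:,:2].astype(np.float32)*1000)
    if w<h:a-=90;w,h=h,w
    return np.round(c,1),round(w,1),round(h,1),round(a,2)
def totool(target,ydir=None):
    s=arm.read_state();R=Ro.from_rotvec(s['tool_rot']).as_matrix()
    o=R.T@(np.array(target)-s['ee_pos'])*1000
    print('shift mm',np.round(o,1))
    if ydir is not None:
        y=R.T@np.array([*ydir,0]);a=np.arctan2(-y[0],y[1]);a=(a+np.pi/2)%np.pi-np.pi/2
        print('roll',round(a,3),'or',round(a-np.sign(a)*np.pi,3),'q6',s['q'][5])
E
python3 - <<'E'
from h import *
z=np.load('top.npz');p=z['p'];d=z['d'];W=cloud(d,z)
v,u=np.indices(d.shape)
s=big((W[...,2]>.066)&(W[...,2]<.084)&(abs(u-298)<22)&(abs(v-198)<22))
print('sink',s.sum(),rect(W[s]),np.median(W[s],0))
k=(abs(u-265)<8)&(abs(v-183)<10)&(W[...,2]>.078)&(W[...,2]<.095)
print('knob',k.sum(),np.median(W[k],0),np.ptp(W[k],0))
b=big((W[...,2]>.008)&(W[...,2]<.05)&(u>220)&(u<345)&(v>145)&(v<250));r=rect(W[b]);print(r)
a=np.radians(r[3]); y=np.array([np.cos(a),np.sin(a)]); y*=np.sign(y[1]);x=np.array([y[1],-y[0]])
o=r[0]/1000-.04*y;print('o',o,'y',y)
for n,P in(('sink',W[s]),('knob',W[k])):
    q=np.median(P,0)[:2]-o;print(n,'vise xy',q@x,q@y)
kn=np.median(W[k],0)[:2]
totool([*kn,.2],y); totool([*(o+.088*y),.2],y)
E
```

```text
sink 231 (array([576.4, -10.5]), 59.8, 36.6, -24.45) [ 0.57525349 -0.00989775  0.07464642]
knob 41 [0.61153711 0.07390019 0.08520352] [0.0178664  0.01516726 0.01386143]
(array([591.8,  29.4]), 255.0, 140.4, 65.67)
o [ 0.57532034 -0.00704751] y [0.41199151 0.91118768]
sink vise xy 0.0011133633509896475 -0.0026246483280461907
knob vise xy -0.0003494885201892431 0.08867954972159389
shift mm [ 593.  -383.3    8.9]
roll 0.818 or -2.323 q6 -0.08458802572636008
shift mm [ 592.8 -382.6    8.9]
roll 0.818 or -2.323 q6 -0.08458802572636008
```

Sink (59.8 x 36.6 mm, top z 75), knob (z 85, jaw at about 4 mm) and vise frame all agree within 3 mm. I'm moving above the knob with the jaws along the vise's y.

>>> jog_arm --motion '[{"tx": 593, "ty": -383, "tz": 9, "roll": 0.818, "claw": 0}, {"tx": 593, "ty": -383, "tz": 9, "roll": 0.818, "claw": 0}, {"tx": 593, "ty": -383, "tz": 9, "roll": 0.818, "claw": 0}, {"tx": 593, "ty": -383, "tz": 9, "roll": 0.818, "claw": 0}, {"tx": 593, "ty": -383, "tz": 9, "roll": 0.818, "claw": 0}, {"tx": 593, "ty": -383, "tz": 9, "roll": 0.818, "claw": 0}, {"tx": 593, "ty": -383, "tz": 9, "roll": 0.818, "claw": 0}, {"tx": 593, "ty": -383, "tz": 9, "roll": 0.818, "claw": 0}, {"tx": 593, "ty": -383, "tz": 9, "roll": 0.818, "claw": 0}, {"tx": 593, "ty": -383, "tz": 9, "roll": 0.818, "claw": 0}, {"tx": 593, "ty": -383, "tz": 9, "roll": 0.818, "claw": 0}, {"tx": 593, "ty": -383, "tz": 9, "roll": 0.818, "claw": 0}, {"tx": 593, "ty": -383, "tz": 9, "roll": 0.818, "claw": 0}, {"tx": 593, "ty": -383, "tz": 9, "roll": 0.818, "claw": 0}, {"tx": 593, "ty": -383, "tz": 9, "roll": 0.818, "claw": 0}, {"tx": 593, "ty": -383, "tz": 9, "roll": 0.818, "claw": 0}, {"tx": 593, "ty": -383, "tz": 9, "roll": 0.818, "claw": 0}, {"tx": 593, "ty": -383, "tz": 9, "roll": 0.818, "claw": 0}, {"tx": 593, "ty": -383, "tz": 9, "roll": 0.818, "claw": 0}, {"tx": 593, "ty": -383, "tz": 9, "roll": 0.818, "claw": 0}]'

```text
time_s: 1.77
ee_pos: [0.6115, 0.0746, 0.199]
tool_rot: [-3.071, 0.658, 0.003]
wrist_force: [-0.6, -0.3, -0.4]
finger_gap: 1.003
```

```bash
python3 - <<'E'
from h import *
p,d,c=grab('wrist');print(np.round(c['mtx'],1).tolist());s=arm.read_state()
R=np.array(c['R']);t=np.array(c['t']);K=np.array(c['mtx'])
def proj(X):
    q=R@np.array(X)+t;r=np.hypot(*q[:2]);th=np.arctan2(r,q[2]);return K[:2,2]+K[0,0]*th*q[:2]/max(r,1e-9)
print('cam',-R.T@t)
o=np.array([.57532,-.00705]);y=np.array([.412,.9112]);x=np.array([y[1],-y[0]])
im=p[:,:,::-1].copy()
for X in ([*(o+.0887*y),.086],[*(o+.001*x),.075]):
    q=proj(X);print(q);cv2.circle(im,tuple(int(round(i)) for i in q),4,(0,0,255),1)
cv2.imwrite('pics/w1.png',im)
E
```

```text
[[325.2, 0.0, 280.5], [0.0, 325.2, 208.1], [0.0, 0.0, 1.0]]
cam [0.68037478 0.04404091 0.36441509]
[281.92489796 195.4473883 ]
[375.71417253 191.9503891 ]
```

View pics/w1.png

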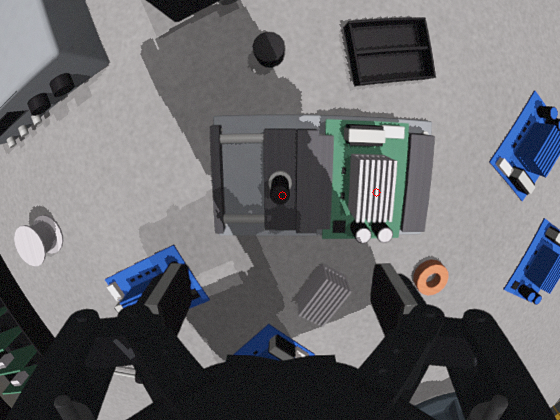

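The wrist view confirms both predicted points: knob top at (282,195), sink at (376,192). Next: descend and pinch.

>>> jog_arm --motion '[{"tz": 35, "claw": 0}, {"tz": 70, "claw": 0}, {"tz": 95, "claw": 0}, {"tz": 115, "claw": 0}, {"tz": 132, "claw": 0}, {"tz": 132, "claw": 0}, {"tz": 132, "claw": 1}, {"tz": 132, "claw": 1}, {"tz": 132, "claw": 1}, {"tz": 132, "claw": 1}, {"tz": 132, "claw": 1}, {"tz": 132, "claw": 1}, {"tz": 132, "claw": 1}, {"tz": 132, "claw": 1}, {"tz": 132, "claw": 1}, {"tz": 132, "claw": 1}]'

```text
invalid input
```

>>> jog_arm --motion '[{"tx": 0, "ty": 0, "tz": 35, "roll": 0, "claw": 0}, {"tx": 0, "ty": 0, "tz": 70, "roll": 0, "claw": 0}, {"tx": 0, "ty": 0, "tz": 95, "roll": 0, "claw": 0}, {"tx": 0, "ty": 0, "tz": 115, "roll": 0, "claw": 0}, {"tx": 0, "ty": 0, "tz": 132, "roll": 0, "claw": 0}, {"tx": 0, "ty": 0, "tz": 132, "roll": 0, "claw": 0}, {"tx": 0, "ty": 0, "tz": 132, "roll": 0, "claw": 1}, {"tx": 0, "ty": 0, "tz": 132, "roll": 0, "claw": 1}, {"tx": 0, "ty": 0, "tz": 132, "roll": 0, "claw": 1}, {"tx": 0, "ty": 0, "tz": 132, "roll": 0, "claw": 1}, {"tx": 0, "ty": 0, "tz": 132, "roll": 0, "claw": 1}, {"tx": 0, "ty": 0, "tz": 132, "roll": 0, "claw": 1}, {"tx": 0, "ty": 0, "tz": 132, "roll": 0, "claw": 1}, {"tx": 0, "ty": 0, "tz": 132, "roll": 0, "claw": 1}, {"tx": 0, "ty": 0, "tz": 132, "roll": 0, "claw": 1}, {"tx": 0, "ty": 0, "tz": 132, "roll": 0, "claw": 1}]'

```text
time_s: 3.15
ee_pos: [0.611, 0.0737, 0.0673]
tool_rot: [-3.071, 0.66, 0.003]
wrist_force: [0.3, 0.4, 0.0]
finger_gap: 0.0
```

The gap reads 0.0 where the 18 mm knob should give about 0.21, so the knob is probably not in the fingers. I'll look.

```bash
python3 - <<'E'
from h import *
s=arm.read_state();print(s['finger_gap'],s['ee_pos'],s['wrist_force'])
a,_,_=grab('wrist');b,_,_=grab('side')
b=cv2.resize(b[130:290,150:330],(560,498))[:420]
cv2.imwrite('pics/w2.png',cv2.resize(np.hstack([a[:,:,::-1],b[:,:,::-1]]),(800,300)))
E
```

```text
0.00035398134650001896 [0.61096646 0.07368794 0.06726111] [0.27657501 0.39667078 0.04311558]
```

View pics/w2.png

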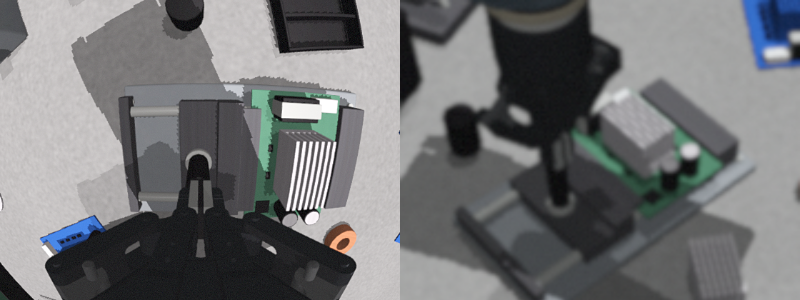

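The side view shows the fingers at the knob's place, and the wrist view shows a slit between them at (200,180), which fits poorly with a 0.0 gap. I need a close crop.

```bash
python3 - <<'E'
from h import *
z=np.load('wrist.npz');p=z['p'];d=z['d']
im=cv2.convertScaleAbs(p[200:340,210:350,::-1],alpha=2,beta=30)
dd=d[200:340,210:350];dv=np.uint8(np.clip((dd-.1)/.3*255,0,255))
cv2.imwrite('pics/w3.png',np.hstack([cv2.resize(im,(400,400),interpolation=0),cv2.applyColorMap(cv2.resize(dv,(400,400),interpolation=0),2)]))
for v in(215,225,235,250,270):print(v,np.round(d[v,255:305:3],3))
R=z['R'];t=z['t'];K=z['mtx']
o=np.array([.57532,-.00705]);y=np.array([.412,.9112])
for yy in (.0887,.076,.0977):
  for zz in(.03,.086):
    q=R@np.array([*(o+yy*y),zz])+t;r=np.hypot(*q[:2]);print(yy,zz,K[:2,2]+K[0,0]*np.arctan2(r,q[2])*q[:2]/r,q[2])
E
```

```text
215 [0.213 0.214 0.213 0.209 0.207 0.207 0.205 0.207 0.207 0.207 0.207 0.207
 0.209 0.213 0.213 0.213 0.212]
225 [0.215 0.216 0.21  0.208 0.199 0.194 0.19  0.19  0.189 0.192 0.194 0.198
 0.209 0.208 0.215 0.215 0.215]
235 [0.217 0.218 0.21  0.187 0.181 0.177 0.176 0.175 0.176 0.177 0.178 0.182
 0.19  0.211 0.217 0.217 0.218]
250 [0.22  0.221 0.168 0.163 0.159 0.16  0.16  0.161 0.161 0.159 0.16  0.162
 0.165 0.221 0.22  0.22  0.217]
270 [0.144 0.144 0.143 0.143 0.135 0.135 0.134 0.135 0.135 0.134 0.134 0.134
 0.135 0.134 0.142 0.142 0.143]
0.0887 0.03 [280.75818921 224.82547011] 0.21562644086501473
0.0887 0.086 [280.74807566 263.12008718] 0.16214230917760222
0.076 0.03 [299.87255581 224.81981233] 0.21561983696498038
0.076 0.086 [305.92541394 263.02864492] 0.16213570527756788
0.0977 0.03 [267.20458463 224.80613364] 0.21563112079417293
0.0977 0.086 [262.88775865 263.05234127] 0.16214698910676043
```

View pics/w3.png

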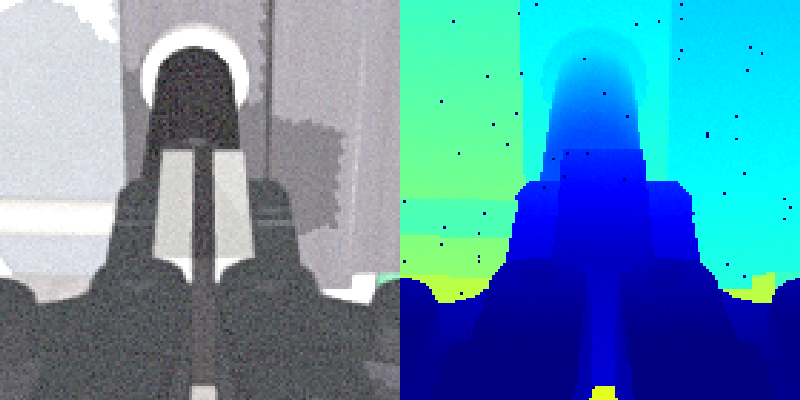

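```bash
cat >> h.py <<'E'
def fcloud(d,c):
    K=np.array(c['mtx']);v,u=np.indices(d.shape);a=(u-K[0,2])/K[0,0];b=(v-K[1,2])/K[0,0];th=np.hypot(a,b)+1e-9
    k=np.tan(th)/th;P=np.stack([a*k*d,b*k*d,d],-1);return (P-np.array(c['t']))@np.array(c['R'])
O=np.array([.57532,-.00705]);Y=np.array([.412,.9112]);X=np.array([Y[1],-Y[0]])
def vise(W):
    q=W[...,:2]-O;return np.stack([q@X,q@Y,W[...,2]],-1)
E
python3 - <<'E'
from h import *
z=np.load('wrist.npz');V=vise(fcloud(z['d'],z))*1000
for v in range(205,345,7):print(v,[tuple(np.round(V[v,u]).astype(int)) for u in (250,268,274,281,288,294)])
s=arm.read_state();print('tcp',vise(s['ee_pos']))
E
```

```text
205 [(np.int64(8), np.int64(111), np.int64(10)), (np.int64(14), np.int64(97), np.int64(30)), (np.int64(14), np.int64(93), np.int64(31)), (np.int64(14), np.int64(89), np.int64(31)), (np.int64(14), np.int64(84), np.int64(30)), (np.int64(14), np.int64(80), np.int64(30))]
212 [(np.int64(3), np.int64(111), np.int64(11)), (np.int64(10), np.int64(97), np.int64(34)), (np.int64(11), np.int64(93), np.int64(35)), (np.int64(11), np.int64(89), np.int64(37)), (np.int64(10), np.int64(84), np.int64(32)), (np.int64(9), np.int64(80), np.int64(31))]
219 [(np.int64(-3), np.int64(111), np.int64(11)), (np.int64(7), np.int64(97), np.int64(38)), (np.int64(8), np.int64(93), np.int64(42)), (np.int64(8), np.int64(89), np.int64(42)), (np.int64(6), np.int64(84), np.int64(37)), (np.int64(5), np.int64(80), np.int64(33))]
226 [(np.int64(-8), np.int64(111), np.int64(11)), (np.int64(7), np.int64(96), np.int64(51)), (np.int64(9), np.int64(93), np.int64(55)), (np.int64(8), np.int64(89), np.int64(54)), (np.int64(6), np.int64(84), np.int64(48)), (np.int64(2), np.int64(80), np.int64(37))]
233 [(np.int64(-14), np.int64(111
[... 3671 characters left out ...]
9), np.int64(128)), (np.int64(2), np.int64(86), np.int64(139)), (np.int64(15), np.int64(85), np.int64(156))]
331 [(np.int64(15), np.int64(97), np.int64(159)), (np.int64(12), np.int64(93), np.int64(155)), (np.int64(-2), np.int64(91), np.int64(138)), (np.int64(-11), np.int64(89), np.int64(127)), (np.int64(-2), np.int64(86), np.int64(138)), (np.int64(14), np.int64(85), np.int64(158))]
338 [(np.int64(16), np.int64(97), np.int64(163)), (np.int64(9), np.int64(93), np.int64(155)), (np.int64(-6), np.int64(91), np.int64(138)), (np.int64(-122), np.int64(88), np.int64(0)), (np.int64(-5), np.int64(86), np.int64(138)), (np.int64(11), np.int64(85), np.int64(158))]
tcp [-0.00081332  0.08822281  0.067221  ]
```

The depth shows the cause: the pads closed empty above the knob. Knob top is at z 86, and the pads are visible only from about z 92 up, although the reported TCP z of 67 puts the tips at 53. I'll check the tip height in the side camera too.

```bash
python3 - <<'E'
from h import *
z=np.load('wrist.npz');V=vise(fcloud(z['d'],z))*1000
for v in range(248,256):print(v,np.round(V[v,[268,272,292]]).astype(int).tolist())
z=np.load('side.npz');V=vise(cloud(z['d'],z))*1000
m=(abs(V[...,0])<16)&(abs(V[...,1]-88)<14)&(V[...,2]>33)&(V[...,2]<170)
v,u=np.nonzero(m)
for r in sorted(set(v)):
    i=v==r;q=V[r,u[i]];print(r,u[i].min(),u[i].max(),np.round(np.median(q,0)),np.round(np.ptp(q,0)),z['p'][r,u[i]].mean(0).round())
c=z;X0=lambda P:(c['R']@P+c['t'])
for zz in(.03,.053,.086,.092):
    q=X0(np.array([*(O+.0882*Y),zz]));print(zz,(c['mtx']@q/q[2])[:2])
print(arm.read_state()['q'])
E
```

```text
248 [[8, 95, 86], [8, 93, 86], [4, 83, 76]]
249 [[7, 95, 85], [8, 93, 86], [5, 83, 79]]
250 [[7, 95, 86], [8, 93, 87], [5, 83, 81]]
251 [[7, 95, 86], [7, 93, 86], [5, 83, 82]]
252 [[10, 95, 94], [10, 93, 93], [10, 83, 93]]
253 [[75, 89, 233], [10, 93, 95], [10, 84, 96]]
254 [[10, 95, 97], [10, 93, 96], [10, 84, 97]]
255 [[10, 95, 97], [10, 93, 97], [10, 84, 97]]
175 222 228 [-11.  84. 168.] [5. 9. 2.] [21. 21. 24.]
176 223 224 [-12.  84. 166.] [4. 1. 4.] [21. 22. 24.]
177 221 229 [-10.  84. 160.] [ 9. 12.  7.] [21. 21. 23.]
178 221 224 [-10.  85. 160.] [8. 1. 6.] [22. 23. 24.]
179 221 225 [-12.  85. 159.] [13.  1. 10.] [21. 22. 24.]
180 221 224 [ -9.  84. 154.] [16.  6. 17.] [22. 23. 23.]
181 222 228 [-12.  84. 153.] [15. 10. 14.] [22. 23. 25.]
182 222 228 [-12.  82. 148.] [10.  9. 10.] [21. 22. 24.]
183 210 229 [-13.  83. 146.] [23. 26. 25.] [24. 25. 26.]
184 211 229 [-12.  83. 143.] [21. 24.  5.] [26. 26. 28.]
185 212 229 [-12.  85. 141.] [16. 27. 10.] [26. 27. 28.]
186 213 229 [-12.  86. 140.] [15. 24. 12.] [24. 27. 27.]
187 213 228 [-12.  87. 138.] [14. 24. 15.] [23. 27. 27.]
188
[... 1672 characters left out ...]
 232 [-6. 93. 50.] [19. 27. 20.] [34. 35. 36.]
219 217 232 [-6. 94. 48.] [20. 26. 15.] [39. 39. 40.]
220 215 228 [-6. 97. 44.] [21. 18. 17.] [46. 47. 46.]
221 216 234 [-7. 95. 41.] [22. 27. 11.] [45. 46. 46.]
222 217 231 [-8. 95. 38.] [16. 22. 10.] [52. 53. 53.]
223 219 227 [-9. 96. 39.] [10. 13.  6.] [66. 67. 66.]
224 219 226 [-8. 96. 37.] [ 8. 12.  7.] [80. 81. 80.]
225 219 224 [-9. 99. 36.] [8. 7. 5.] [83. 84. 83.]
226 222 222 [-9. 99. 34.] [0. 0. 0.] [77. 77. 77.]
0.03 [223.5360808  221.50676632]
0.053 [222.5979742  214.13818206]
0.086 [221.18708104 203.05598195]
0.092 [220.9218942  200.97300801]
[4.40031726e-02 6.35455250e-01 1.58228278e+00 9.84801205e-04
 9.25460255e-01 2.03772305e+00]
```

Both cameras put the closed fingertips at z ≈ 92, so the tip is 25 mm above the reported TCP z rather than 14 mm below it. From here I'll steer by the seen tip height: open, go down 37 mm (tips at about 55), then pinch again.

>>> jog_arm --motion '[{"tx": 0, "ty": 0, "tz": 0, "roll": 0, "claw": 0}, {"tx": 0, "ty": 0, "tz": 0, "roll": 0, "claw": 0}, {"tx": 0, "ty": 0, "tz": 0, "roll": 0, "claw": 0}, {"tx": 0, "ty": 0, "tz": 0, "roll": 0, "claw": 0}, {"tx": 0, "ty": 0, "tz": 0, "roll": 0, "claw": 0}, {"tx": 0, "ty": 0, "tz": 0, "roll": 0, "claw": 0}, {"tx": 0, "ty": 0, "tz": 0, "roll": 0, "claw": 0}, {"tx": 0, "ty": 0, "tz": 15, "roll": 0, "claw": 0}, {"tx": 0, "ty": 0, "tz": 30, "roll": 0, "claw": 0}, {"tx": 0, "ty": 0, "tz": 37, "roll": 0, "claw": 0}, {"tx": 0, "ty": 0, "tz": 37, "roll": 0, "claw": 0}, {"tx": 0, "ty": 0, "tz": 37, "roll": 0, "claw": 1}, {"tx": 0, "ty": 0, "tz": 37, "roll": 0, "claw": 1}, {"tx": 0, "ty": 0, "tz": 37, "roll": 0, "claw": 1}, {"tx": 0, "ty": 0, "tz": 37, "roll": 0, "claw": 1}, {"tx": 0, "ty": 0, "tz": 37, "roll": 0, "claw": 1}, {"tx": 0, "ty": 0, "tz": 37, "roll": 0, "claw": 1}, {"tx": 0, "ty": 0, "tz": 37, "roll": 0, "claw": 1}, {"tx": 0, "ty": 0, "tz": 37, "roll": 0, "claw": 1}]'

```text
time_s: 4.83
ee_pos: [0.6111, 0.0738, 0.0308]
tool_rot: [-3.071, 0.66, 0.002]
wrist_force: [-1.3, 0.6, 6.4]
finger_gap: 0.192
```

The gap is now 0.19, about 16–18 mm, so the knob is held. I'll draw it along the vise's +y, which is tool −y.

>>> jog_arm --motion '[{"tx": 0, "ty": -5, "tz": 0, "roll": 0, "claw": 1}, {"tx": 0, "ty": -12, "tz": 0, "roll": 0, "claw": 1}, {"tx": 0, "ty": -19, "tz": 0, "roll": 0, "claw": 1}, {"tx": 0, "ty": -26, "tz": 0, "roll": 0, "claw": 1}, {"tx": 0, "ty": -33, "tz": 0, "roll": 0, "claw": 1}, {"tx": 0, "ty": -39, "tz": 0, "roll": 0, "claw": 1}, {"tx": 0, "ty": -43, "tz": 0, "roll": 0, "claw": 1}, {"tx": 0, "ty": -46, "tz": 0, "roll": 0, "claw": 1}, {"tx": 0, "ty": -46, "tz": 0, "roll": 0, "claw": 1}, {"tx": 0, "ty": -46, "tz": 0, "roll": 0, "claw": 1}, {"tx": 0, "ty": -46, "tz": 0, "roll": 0, "claw": 1}]'

```text
time_s: 5.75
ee_pos: [0.6298, 0.1152, 0.0309]
tool_rot: [3.071, -0.66, -0.003]
wrist_force: [-4.4, -6.3, 4.8]
finger_gap: 0.191
```

>>> jog_arm --motion '[{"tx": 0, "ty": 0, "tz": 0, "roll": 0, "claw": 0}, {"tx": 0, "ty": 0, "tz": 0, "roll": 0, "claw": 0}, {"tx": 0, "ty": 0, "tz": 0, "roll": 0, "claw": 0}, {"tx": 0, "ty": 0, "tz": 0, "roll": 0, "claw": 0}, {"tx": 0, "ty": 0, "tz": 0, "roll": 0, "claw": 0}, {"tx": 0, "ty": 0, "tz": 0, "roll": 0, "claw": 0}, {"tx": 0, "ty": 0, "tz": 0, "roll": 0, "claw": 0}, {"tx": 0, "ty": 0, "tz": -35, "roll": 0, "claw": 0}, {"tx": 0, "ty": 0, "tz": -70, "roll": 0, "claw": 0}, {"tx": 0, "ty": 0, "tz": -105, "roll": 0, "claw": 0}, {"tx": 0, "ty": 35, "tz": -105, "roll": 0, "claw": 0}, {"tx": 0, "ty": 70, "tz": -105, "roll": 0, "claw": 0}, {"tx": 0, "ty": 105, "tz": -105, "roll": 0, "claw": 0}, {"tx": 0, "ty": 130, "tz": -105, "roll": 0, "claw": 0}, {"tx": 0, "ty": 135, "tz": -105, "roll": 0, "claw": 0}, {"tx": 0, "ty": 135, "tz": -105, "roll": 0, "claw": 0}, {"tx": 0, "ty": 135, "tz": -105, "roll": 0, "claw": 0}]'

```text
time_s: 7.17
ee_pos: [0.5749, -0.0075, 0.1361]
tool_rot: [3.071, -0.661, -0.002]
wrist_force: [0.2, 0.1, -0.8]
finger_gap: 0.996
```

```bash
python3 - <<'E'
from h import *
s=arm.read_state();p,d,c=grab('wrist');W=fcloud(d,c);V=vise(W)*1000
print('tcp vise',vise(s['ee_pos'])*1000,s['finger_gap'])
m=(abs(V[...,2]-75)<5)&(abs(V[...,0])<50)&(abs(V[...,1])<35);m=big(m)
print('sink',m.sum(),rect(V[m]/1000),np.median(V[m],0))
k=(abs(V[...,2]-86)<4)&(abs(V[...,0])<20)&(V[...,1]>70)&(V[...,1]<160);print('knob',k.sum(),np.median(V[k],0) if k.any() else 0)
cv2.imwrite('pics/w4.png',p[:,:,::-1])
E
```

```text
tcp vise [ -0.19739872  -0.57541285 136.1268474 ] 0.9962923998106084
sink 314 (array([  1.8, -17.4]), 59.8, 2.6, 0.02) [  3.94700268 -17.2449832   75.2639403 ]
knob 353 [  1.06699146 132.4353197   86.29075207]
```

View pics/w4.png

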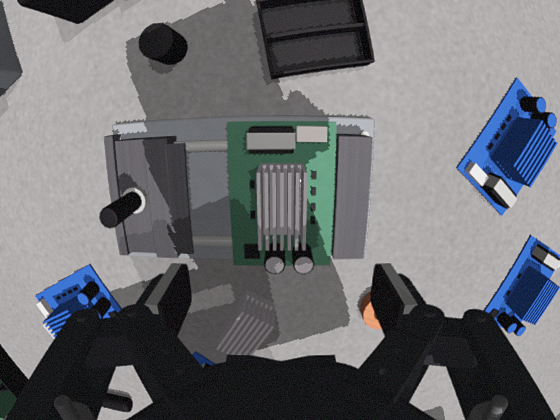

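The jaw is open (knob at y ≈ 132–134). The sink is at x 1.8, y −0.7 in the vise frame and the tool is centred on it. Descend 116 mm (tips at about 45) and grip.

>>> jog_arm --motion '[{"tx": 2, "ty": 0, "tz": 35, "roll": 0, "claw": 0}, {"tx": 2, "ty": 0, "tz": 65, "roll": 0, "claw": 0}, {"tx": 2, "ty": 0, "tz": 85, "roll": 0, "claw": 0}, {"tx": 2, "ty": 0, "tz": 100, "roll": 0, "claw": 0}, {"tx": 2, "ty": 0, "tz": 110, "roll": 0, "claw": 0}, {"tx": 2, "ty": 0, "tz": 116, "roll": 0, "claw": 0}, {"tx": 2, "ty": 0, "tz": 116, "roll": 0, "claw": 0}, {"tx": 2, "ty": 0, "tz": 116, "roll": 0, "claw": 1}, {"tx": 2, "ty": 0, "tz": 116, "roll": 0, "claw": 1}, {"tx": 2, "ty": 0, "tz": 116, "roll": 0, "claw": 1}, {"tx": 2, "ty": 0, "tz": 116, "roll": 0, "claw": 1}, {"tx": 2, "ty": 0, "tz": 116, "roll": 0, "claw": 1}, {"tx": 2, "ty": 0, "tz": 116, "roll": 0, "claw": 1}, {"tx": 2, "ty": 0, "tz": 116, "roll": 0, "claw": 1}, {"tx": 2, "ty": 0, "tz": 116, "roll": 0, "claw": 1}]'

```text
time_s: 8.47
ee_pos: [0.5772, -0.0079, 0.0209]
tool_rot: [-3.071, 0.66, -0.0]
wrist_force: [-0.9, 0.1, 4.9]
finger_gap: 0.414
```

Gap 0.414 is about 35 mm, so the 36 mm sink is held and the force is small. Lifting straight up, gently.

>>> jog_arm --motion '[{"tx": 0, "ty": 0, "tz": -3, "roll": 0, "claw": 1}, {"tx": 0, "ty": 0, "tz": -8, "roll": 0, "claw": 1}, {"tx": 0, "ty": 0, "tz": -16, "roll": 0, "claw": 1}, {"tx": 0, "ty": 0, "tz": -26, "roll": 0, "claw": 1}, {"tx": 0, "ty": 0, "tz": -38, "roll": 0, "claw": 1}, {"tx": 0, "ty": 0, "tz": -50, "roll": 0, "claw": 1}, {"tx": 0, "ty": 0, "tz": -62, "roll": 0, "claw": 1}, {"tx": 0, "ty": 0, "tz": -74, "roll": 0, "claw": 1}, {"tx": 0, "ty": 0, "tz": -86, "roll": 0, "claw": 1}, {"tx": 0, "ty": 0, "tz": -98, "roll": 0, "claw": 1}, {"tx": 0, "ty": 0, "tz": -110, "roll": 0, "claw": 1}, {"tx": 0, "ty": 0, "tz": -122, "roll": 0, "claw": 1}, {"tx": 0, "ty": 0, "tz": -133, "roll": 0, "claw": 1}, {"tx": 0, "ty": 0, "tz": -142, "roll": 0, "claw": 1}, {"tx": 0, "ty": 0, "tz": -148, "roll": 0, "claw": 1}, {"tx": 0, "ty": 0, "tz": -150, "roll": 0, "claw": 1}, {"tx": 0, "ty": 0, "tz": -150, "roll": 0, "claw": 1}, {"tx": 0, "ty": 0, "tz": -150, "roll": 0, "claw": 1}, {"tx": 0, "ty": 0, "tz": -150, "roll": 0, "claw": 1}, {"tx": 0, "ty": 0, "tz": -150, "roll": 0, "claw": 1}]'

```text
time_s: 10.13
ee_pos: [0.577, -0.0079, 0.1703]
tool_rot: [3.071, -0.66, -0.002]
wrist_force: [0.2, -0.9, -3.5]
finger_gap: 0.41
```

```bash
python3 - <<'E'
from h import *
s=arm.read_state();print(s['finger_gap'],vise(s['ee_pos'])*1000,s['wrist_force'],abs(s['joint_vel']).max())
p,d,c=grab('wrist');V=vise(fcloud(d,c))*1000
a,da,ca=grab('side');S=vise(cloud(da,ca))*1000
hsv=lambda q:cv2.cvtColor(q,cv2.COLOR_RGB2HSV)
for n,q,U in(('wrist',p,V),('side',a,S)):
    h=hsv(q);g=(h[...,0]>50)&(h[...,0]<90)&(h[...,1]>80)&(abs(U[...,0])<80)&(abs(U[...,1])<60)&(U[...,2]>120)&(U[...,2]<240)
    P=U[g]
    if len(P)<30:print(n,len(P));continue
    z0=np.median(P[:,2]);P=P[abs(P[:,2]-z0)<12];A=np.c_[P[:,:2],np.ones(len(P))];k=np.linalg.lstsq(A,P[:,2],rcond=None)[0];print(n,len(P),'z,tilt',z0,k,P[:,:2].min(0),P[:,:2].max(0))
kk=(abs(V[...,2]-86)<4)&(abs(V[...,0])<20)&(V[...,1]>70)&(V[...,1]<160);print('knob',kk.sum(),np.median(V[kk],0) if kk.any() else 0)
cv2.imwrite('pics/fin.png',cv2.resize(np.hstack([p,a])[:,:,::-1],(800,300)))
E
```

```text
0.40979886287159173 [ 1.84380527e+00 -1.03051499e-01  1.70346356e+02] [ 0.22771984 -0.88932379 -3.50909426] 0.002880909125096657
wrist 11435 z,tilt 182.86523830509313 [-3.92398123e-04  2.15608617e-04  1.82882223e+02] [-63.28727453 -44.84442902] [66.50808407 45.83705016]
side 845 z,tilt 183.14793925374738 [-6.83614835e-03 -5.19815575e-03  1.83318930e+02] [-62.43940076 -40.76477939] [63.85457048 46.71695918]
knob 290 [  1.14656699 132.73377987  86.28770071]
```

View pics/fin.png

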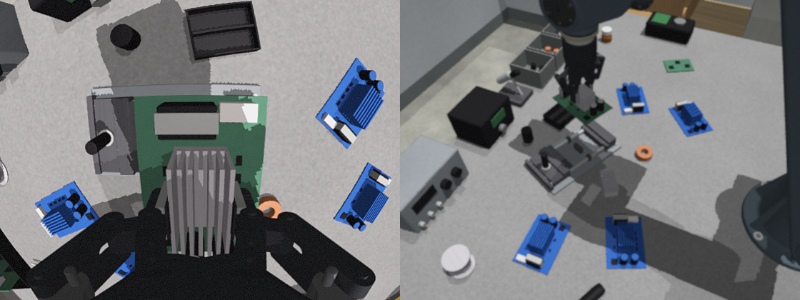

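The board hangs level in the fingers: top at z 183, so its underside is at about 180 mm, tilt under 0.01 rad, centred over the vise. The knob sits at y ≈ 133 (jaw about 48 mm open), and the loose parts look untouched. Handing in.

```bash
python3 -c "
from rig import arm
print(arm.sign_off())"
```

```text
the job is handed in; nothing more can be done
None
```

I slid the jaw open by its knob, gripped the board by its heat sink, lifted it straight up 150 mm and handed the job in while holding it there. No verdict was reported.

**Last checks:**
- **Board height:** both cameras put the top at z ≈ 183 mm, so the underside is about 180 mm above the bench.
- **Board pose:** tilt was under 0.01 rad, the middle within about 2 mm of the vise origin, and the arm was still.
- **Grip:** the opening was 0.41 (about 35 mm), which fits the 36 mm heat sink. The wrist force was about −3.5 N in z, which fits the board's weight.
- **Jaw:** the knob was at y ≈ 133 mm, so the jaw is about 48 mm open.
- **Loose parts:** the last picture shows the tray, capacitor and coil apparently unmoved. The spare heat sink was hard to make out there, and I did not measure any of the four at the end. The planned path kept clear of them all.

**What failed or disagreed:** the first pinch closed empty above the knob. Both cameras showed the closed fingertips about 25 mm above the reported TCP height, instead of the stated 14 mm beyond it. I went by the seen tip height from then on. The second pinch and the board grasp both worked.

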